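# Lock the push-and-twist cap onto the specimen jar

## Robot

A 6-joint arm with a two-finger parallel gripper is mounted at the origin on the work surface. World frame = base frame: x ahead of the robot, y to its left, z up, the work surface at z = 0. Lengths are in m, angles in rad, forces in N, time in s.
With the tool pointing down it reaches from about 0.35 to 0.975 m from the base axis. Payload 4.9 kg.
Tool frame: the origin (TCP) lies at the very end of the fingers, on their centre line; the grasp point (between the pads) lies 19 mm behind it; x points along the fingers, y is the direction in which the jaws open and shut, and the axes are right-handed (so a half turn about x gives the same grasp; the last joint's range is limited). The gripper opens to 85 mm and grips with 20 to 120 N. Pads are 22 mm wide; open, the fingers measure 114 mm over their backs; the gripper's body (76 mm by 85 mm) begins 54 mm behind the grasp point. The pads swing forward as they close: fully open they stand 13 mm farther back than shut.
Start: joints at [1.218, 0.053, 1.613, -0, 1.476, -0.119], TCP at [0.145, 0.608, 0.231] pointing down, gripper open.
Joint ranges: [-3.01, 3.01], [-1.01, 2.22], [0.06, 2.58], [-1.02, 4.17], [0.09, 2.62], [-3.14, 3.14]. Speed limits (rad/s): [2.57, 2.57, 3.14, 3.14, 3.14, 3.14].

## Interface

Orientations are given as a rotation vector (axis times angle).
In Python, from station import ctrl, get_image, calibration, finish_job, search_frame, cut_out, mark_of gives the robot as it stands. The module is installed in compiled form; this text tells all that it offers.
- The arm moves only by the tool arm_command, never from a script. Its argument "plan" is a list that holds one entry, the list of rows, each a list of 7 numbers: the shift along the tool's x, y, z in m, then the turn, a rotation vector about the tool's x, y, z in degrees, then the finger opening in m, from 0 to 0.0854. A call has 1 to 20 rows; each row shifts and turns the pose as measured when the row begins, along the tool's axes as they then stand; what a row does not reach is not made up. A row lasts 1/12 s, in which the tool goes at most 41.7 mm and 7.16 degrees, less where a joint would pass 70% of its speed; a pose out of reach is approached as far as the arm can. A call with a gripper value outside its range is refused whole. The fingers move at their own pace and stop on an object; "squeeze" is the grip in N (left out, the last holds). Time passes only in rows, so rows that do not move let the fingers close. It gives the time, the measured TCP pose, the force and the opening at its end, in the units of the state.
- ctrl.get_obs(): the state, without advancing time (a new reading comes with each control period).
- get_image(name): name is "scene" or "top" or "wrist"; returns the picture (480x640x3 uint8, red, green, blue); there is no depth.
- calibration(name): a dict with "fx", "fy", "cx", "cy" (pixels), "cam_to_world" (4x4, takes a point from camera to world coordinates); the wrist camera has in their place "hand_eye" (4x4, takes a point from camera to tool coordinates, whose origin is the TCP and whose axes are the tool frame's). Camera axes: x right, y down, z forward; pixel columns grow to the right and rows downward; lengths in m; the calibration is good to about 2 mm. A picture is of the moment at which its call begins: read the wrist's pose just before it. calibration takes no time and is no camera call.
- finish_job(): hands the job in, once; it reports no verdict.
Trained networks look in the newest picture that a camera, given by its name, has taken for a name from the list of things; names that differ only in an ending like _2 or _b are one class to them, and where a whole thing is asked for, a point or a joint stands for the part that bears it (a point fixed in the world has none). Each returns a list of dicts, best first, with "conf" (0 to 1); they miss things now and then, are a little off and sometimes report something else, mostly with a low value. They report only what shows in the picture. A call takes as long as a camera call. They do not tell look-alikes from the thing itself.
- search_frame(camera, thing): "at" ([x, y, z] in m, in the coordinates of the camera as it stood for that picture, good to about 4 mm: the middle of the surface that is visible of it).
- cut_out(camera, thing): "mask" (480x640 bool, what is visible of it).
- mark_of(camera, thing): "at" ([x, y, z] in m, in the coordinates of the camera as it stood for that picture, good to about 4 mm: a listed point, or the origin of a listed thing).
The state is a dict: "t": time; "q": joint angles; "dq": joint speeds; "effort": joint torques, N m; "tool_pos": TCP position; "tool_rot": TCP orientation; "contact_force": force on the tool from outside, world axes, zero at the start; "wrist_torque": the same for the moment, N m; "opening": finger opening in m.
Only numpy, scipy, OpenCV 4.12 (cv2) and the standard library are available. Lean on these libraries where they do the work, as an engineer would, in place of code of your own. Each camera call takes 0.05 s, during which the arm holds its last target. There are 200 camera calls.

## Task

Take the blue cap from the steel tray, put it on the clamped specimen jar and lock it: press down gently and twist it clockwise (seen from above) so that the lugs inside the cap pass the jar's white collar, catch under it and hold the cap down on its sprung seal by themselves. Let go of it, do not press hard on the glass jar or force the cap against its stop, and leave the bottles and the slide box alone.

Things in the scene. Friction and masses are not known exactly. Their poses are not given: they have to be found in the camera images.
- cap_bar (a point): Centre of the grip bar on the blue cap (loose, about 0.1 kg, 60 mm wide). The bar is 46 mm long (cap x axis), 16 mm wide (y), 32 mm high; this point is 16 mm below its top, 16 mm above the cap's flat deck, 40 mm above the skirt's lower edge, on the cap's axis, z up. The cap starts skirt down in a steel tray (170 x 150 mm, floor 5 mm above the bench, rim 14 mm).
- cap_lugs (a point): On the cap's axis, half-way up its two inner lugs, 5 mm above the skirt's lower edge. The lugs are alike, at the ends of the cap's x axis (+x, -x; white marks on the deck), 8.4 mm wide (20 deg), 4 mm high, reaching in to 21 mm from the axis. Skirt bore 54 mm; ceiling 19 mm, deck top 24 mm above the lower edge.
- cap: The same cap; origin on its axis at the skirt's lower edge, axes as above.
- jar: Amber jar fixed upright in a grey bench clamp (130 mm along x, 96 mm along y, rubber jaws at +x and -x); rigid. Origin on the jar's axis at bench height, z up. Jar 80 mm wide, shoulder 98 mm high, neck 38 mm across up to 122 mm. Pressing with 10 to 15 N is plenty; over 50 N of contact in all, forcing it against the stop included, damages it.
- collar_mid (a point): Centre of the white collar round the neck (50 mm across, 4 mm thick, top 118 mm above the bench); axes as the jar's. Two opposite gaps, 32 deg wide, let the lugs through. They lie only roughly at the jar's +x and -x sides: up to 0.45 rad off either way, not reported, unmoving. Lugs resting on the collar: cap's lower edge at 115 mm above the bench; both in the gaps: it sinks to 112 mm, onto the seal.
- jar_mouth (a point): Centre of the neck's rim, 122 mm above the bench; axes as the jar's. From resting on the seal with lugs in the gaps, the cap must be pressed 5 mm further down before it can turn. It turns only clockwise from above. Let up at 0.61 to 0.78 rad past the gap's middle (a firm stop ends it at 0.79) it rises 2 mm into notches and stays locked, lower edge 109 mm above the bench.
- seal (a joint): Travel in m of the red sprung seal disc (31 mm across) in the jar's mouth: 0 = up (top 131 mm above the bench), grows downwards to 0.0085, where it is rigid. 4 N to start, then 1 N per mm: about 9 N at the 5 mm needed to turn, 12.5 N at the bottom. 0.003 with the cap locked.
- pill_bottle: White bottle with a blue label, 42 mm wide, 75 mm high, loose; to be left alone. Origin under its centre.
- stain_bottle: Green glass bottle with a black cap, 42 mm wide, 80 mm high, loose; to be left alone. Origin under its centre.
- slide_box: Flat grey and green slide box, 100 mm (x) by 45 mm (y), 35 mm high, loose; to be left alone. Origin under its centre.
Things that resemble listed ones, but are neither listed nor needed, are in the scene too. Of the things that look like the cap, take the one that is farthest to the robot's right at the start.

How it is judged:
On the way:
1. the cap, sitting on the jar's neck, is pressed down against the sprung seal by at least 4.5 mm (value of joint seal above 0.0045 m and horizontal distance between cap and jar below 0.005 m and z of cap in the frame of jar below 0.11 m), for 0.1 s.
At the end, for the whole second after the job is handed in: The cap is locked on the jar and at rest: its lugs sit in the notches under the collar and hold the seal pressed in by 1.5 to 4.2 mm, its lower edge 106.8 to 110.8 mm above the jar's origin, its axis within 4 mm of the jar's and within 0.07 rad of upright (value of joint seal between 0.0015 and 0.0042 m and horizontal distance between cap and jar below 0.004 m and z of cap in the frame of jar between 0.1068 and 0.1108 m and angle between cap's own z axis and vertical below 0.07 rad and linear speed of cap below 0.01 m/s); the robot touches nothing.
It fails at once if the cap presses on the jar, its collar or its seal with more than 50 N in all (contact force between cap and jar above 50 N).
It fails at once if a bottle or the slide box is shifted by more than 20 mm (distance of any of pill_bottle, stain_bottle, slide_box from where it was at the start of the episode above 0.02 m).
It also fails if it takes over 72 s, if anything falls off the work surface, if the arm or the gripper's body presses on something with over 40 N, if the wrist force passes 120 N, or if a joint passes its speed limit or range.

## Working session

There is one attempt and no reset: what is moved stays moved. The work goes in short steps, Python scripts to look and compute and a tool call to move; the robot and the scene stay as the last step left them, time stands still between calls to the robot, and variables do not carry over. Pictures are saved under pics/ and viewed, about 8 in all and at most 12, crops included, and the job is handed in when it is done.

Besides the shell and the picture viewer there is one more tool, called after "Call:" by a JSON object that holds its "name" and its "arguments". arm_command: Moves the arm, as the interface text tells. Its arguments: {"type":"object","properties":{"plan":{"type":"array","items":{"type":"array","items":{"type":"array","items":{"type":"number"}}}},"squeeze":{"type":"number"}},"required":["plan"]}

```bash
mkdir -p pics; cat > h.py <<'E'
import numpy as np, cv2
from scipy.spatial.transform import Rotation as R
from station import *
def T(cam):
    c=calibration(cam)
    if 'cam_to_world' in c: return np.array(c['cam_to_world'])
    o=ctrl.get_obs(); M=np.eye(4); M[:3,:3]=R.from_rotvec(o['tool_rot']).as_matrix(); M[:3,3]=o['tool_pos']
    return M@np.array(c['hand_eye'])
def w(cam,p,M=None): 
    M=T(cam) if M is None else M
    return (M@np.r_[p,1])[:3]
def save(im,n): cv2.imwrite('pics/'+n,im[:,:,::-1])
def pix(cam,p,M=None):
    c=calibration(cam); M=T(cam) if M is None else M
    q=np.linalg.inv(M)@np.r_[p,1]; return np.array([c['fx']*q[0]/q[2]+c['cx'],c['fy']*q[1]/q[2]+c['cy']])
def ray(cam,uv,z,M=None):
    c=calibration(cam); M=T(cam) if M is None else M
    d=M[:3,:3]@np.array([(uv[0]-c['cx'])/c['fx'],(uv[1]-c['cy'])/c['fy'],1]); return M[:3,3]+d*(z-M[2,3])/d[2]
E
python3 - <<'E'
from h import *
np.set_printoptions(precision=4,suppress=True)
for cam in ['scene','top']:
    im=get_image(cam); save(im,cam+'.png')
    for th in ['cap_bar','cap','jar','jar_mouth','collar_mid','pill_bottle','stain_bottle','slide_box']:
        for r in mark_of(cam,th): 
            p=w(cam,r['at']); print(cam,th,round(r['conf'],2),p,pix(cam,p).round())
o=ctrl.get_obs();print(o['tool_pos'],R.from_rotvec(o['tool_rot']).as_matrix(),o['t'])
E
```

```text
scene cap_bar 0.98 [0.5614 0.1715 0.0436] [355. 250.]
scene cap_bar 0.81 [0.5666 0.3528 0.0415] [417. 209.]
scene cap_bar 0.75 [0.736  0.2511 0.0405] [468. 271.]
scene cap_bar 0.7 [0.3988 0.2415 0.0444] [313. 201.]
scene cap 0.93 [ 0.5677  0.3463 -0.0001] [414. 229.]
scene cap 0.84 [ 0.7401  0.2555 -0.0023] [468. 291.]
scene cap 0.76 [0.3896 0.2373 0.0001] [309. 220.]
scene cap 0.6 [0.5649 0.1666 0.004 ] [354. 270.]
scene jar 0.58 [ 0.5311 -0.198  -0.0016] [173. 382.]
scene jar_mouth 0.81 [ 0.5292 -0.1999  0.121 ] [155. 319.]
scene collar_mid 0.87 [ 0.5284 -0.2026  0.1135] [154. 324.]
scene pill_bottle 0.61 [ 0.4304  0.0171 -0.0017] [240. 281.]
scene stain_bottle 0.73 [ 0.7281 -0.0813  0.0017] [331. 406.]
scene slide_box 0.72 [ 0.629   0.0001 -0.0024] [317. 341.]
scene slide_box 0.59 [ 0.4305  0.0214 -0.0029] [242. 280.]
top cap_bar 0.85 [0.5569 0.1683 0.0426] [264. 240.]
top cap_bar 0.83 [0.3904 0.2377 0.0402] [226. 322.]
top cap_bar 0.68 [0.7391 0.2512 0.039 ] [227. 153.]
top cap_bar 0.2 [ 0.5258 -0.2038  0.1193] [456. 254.]
top cap 0.83 [ 0.387   0.2418 -0.0007] [227. 323.]
top cap 0.82 [ 0.7385  0.2549 -0.0019] [229. 159.]
top cap 0.67 [ 0.5595  0.3422 -0.0024] [184. 240.]
top cap 0.65 [0.5615 0.1648 0.0074] [267. 240.]
top cap 0.3 [0.5604 0.1692 0.047 ] [263. 238.]
top jar 0.58 [ 0.5295 -0.207  -0.0036] [443. 259.]
top jar_mouth 0.72 [ 0.5231 -0.2045  0.1207] [457. 256.]
top collar_mid 0.71 [ 0.5275 -0.2001  0.1155] [454. 254.]
top collar_mid 0.71 [ 0.6221 -0.0009 -0.004 ] [345. 214.]
top pill_bottle 0.79 [ 0.4244  0.0171 -0.0026] [336. 307.]
top pill_bottle 0.25 [ 0.6265 -0.0043 -0.0042] [347. 212.]
top stain_bottle 0.96 [ 0.7252 -0.0883  0.002 ] [387. 167.]
top slide_box 0.9 [ 0.6242 -0.0007 -0.004 ] [345. 213.]
[0.1448 0.608  0.2313] [[ 0.      0.2317  0.9728]
 [ 0.      0.9728 -0.2317]
 [-1.      0.      0.    ]] 0.9
```

View pics/top.png

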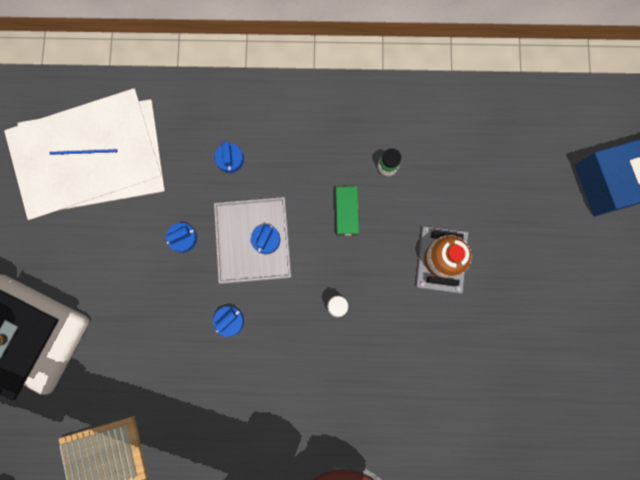

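View pics/scene.png

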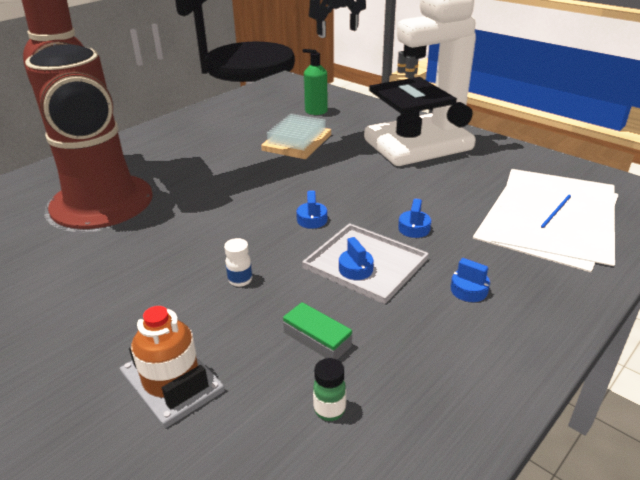

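The top view shows the tray cap at about (264,240), with look-alikes left, above and below it, so it is the rightmost. The jar is at (456,254), its jaws at top and bottom, so jar x is about world x. The scene view agrees. I'll retract from the microscope and go above the cap.

Call:
{"name": "arm_command", "arguments": {"plan": [[[-0.01,-0.04,0,0,0,0,0.085],[-0.01,-0.04,0,0,0,0,0.085],[-0.01,-0.04,0,0,0,0,0.085],[-0.01,-0.04,0,0,0,0,0.085],[0,-0.0122,0.036,0,0,0,0.085],[0,-0.0122,0.036,0,0,0,0.085],[0,-0.0122,0.036,0,0,0,0.085],[0,-0.0122,0.036,0,0,0,0.085],[0,-0.0122,0.036,0,0,0,0.085],[0,-0.0122,0.036,0,0,0,0.085],[0,-0.0122,0.036,0,0,0,0.085],[0,-0.0122,0.036,0,0,0,0.085],[0,-0.0122,0.036,0,0,0,0.085],[0,-0.0122,0.036,0,0,0,0.085],[0,-0.0122,0.036,0,0,0,0.085],[0,-0.0122,0.036,0,0,0,0.085],[0,-0.0122,0.036,0,0,0,0.085],[0,0,0,0,0,0,0.085]]]}}

```text
t: 2.4
tool_pos: [0.5428, 0.173, 0.271]
tool_rot: [0.174, 1.557, -0.179]
contact_force: [-1.1, 0.9, -0.0]
opening: 0.0851
```

```bash
python3 - <<'E'
from h import *
np.set_printoptions(precision=4,suppress=True)
M=T('wrist'); im=get_image('wrist'); save(im,'w1.png')
for th in ['cap_bar','cap']:
    for r in mark_of('wrist',th): p=w('wrist',r['at'],M); print(th,round(r['conf'],2),p,pix('wrist',p,M).round())
o=ctrl.get_obs();print(o,R.from_rotvec(o['tool_rot']).as_matrix());print(calibration('wrist'))
E
```

```text
cap_bar 0.91 [0.564  0.3516 0.0391] [512. 185.]
cap_bar 0.9 [0.7396 0.2548 0.0357] [435. 367.]
cap_bar 0.73 [0.3928 0.2409 0.0381] [358.  14.]
cap_bar 0.61 [0.5643 0.1726 0.0435] [323. 229.]
cap_bar 0.27 [0.5611 0.1687 0.0045] [318. 218.]
cap 0.93 [ 0.7391  0.2559 -0.0021] [427. 348.]
cap 0.69 [ 0.3965  0.2387 -0.0052] [352.  31.]
cap 0.68 [0.5602 0.3505 0.0029] [494. 177.]
cap 0.58 [0.5607 0.1708 0.004 ] [320. 217.]
{'t': 2.55, 'q': array([ 0.1866, -0.1092,  1.705 , -0.0024,  1.5413, -1.1635]), 'dq': array([ 0.0286, -0.0257,  0.0174,  0.0017,  0.0013,  0.0011]), 'effort': array([ -1.0484, -32.0314, -37.9477,  -0.0669,  -0.0627,  -0.0084]), 'tool_pos': array([0.5387, 0.1765, 0.2714]), 'tool_rot': array([ 0.1723,  1.5589, -0.1739]), 'contact_force': array([-0.5885,  0.6913, -0.7808]), 'wrist_torque': array([ 0.023 ,  0.0319, -0.0435]), 'opening': 0.08502023779257568} [[ 0.0048  0.2189  0.9757]
 [-0.0015  0.9758 -0.2189]
 [-1.     -0.0004  0.005 ]]
{'fx': 403.4475590841137, 'fy': 403.4475590841137, 'cx': 319.0360191232279, 'cy': 243.29146181049614, 'hand_eye': array([[ 0.0001, -0.2624,  0.965 , -0.1422],
       [ 1.    ,  0.0007,  0.0001,  0.0011],
       [-0.0007,  0.965 ,  0.2624, -0.0668],
       [ 0.    ,  0.    ,  0.    ,  1.    ]])}
```

View pics/w1.png

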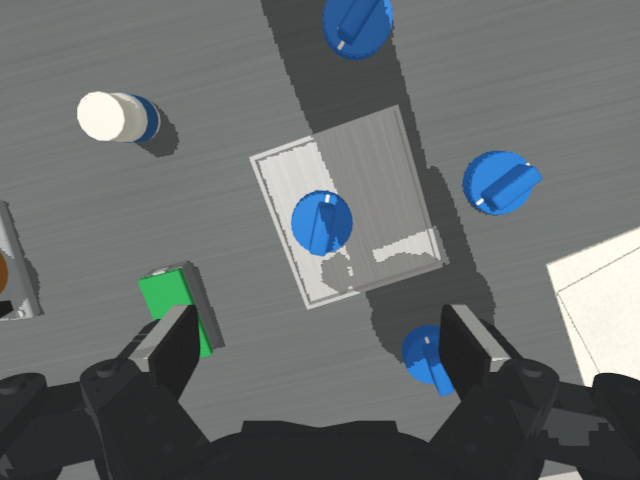

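The wrist view shows the cap with its deck centred near (322,223) and a white mark at (327,198). The bar is almost vertical in the picture, about 10° off, in the sunlit part of the tray. I'll turn, descend and look closer.

Call:
{"name": "arm_command", "arguments": {"plan": [[[0.035,0,0,5,0,0,0.085],[0.035,0,0,4.7,0,0,0.085],[0.035,0,0.0,0,0,0,0.085],[0.03,0,0.0,0,0,0,0.085],[0,0,0,0,0,0,0.085],[0,0,0,0,0,0,0.085]]]}}

```text
t: 3.05
tool_pos: [0.5369, 0.1833, 0.1387]
tool_rot: [0.309, 1.534, -0.3]
contact_force: [-0.3, 0.1, 0.2]
opening: 0.085
```

```bash
python3 - <<'E'
from h import *
np.set_printoptions(precision=4,suppress=True)
M=T('wrist');o=ctrl.get_obs(); im=get_image('wrist'); save(im,'w2.png')
Rt=R.from_rotvec(o['tool_rot']).as_matrix()
for th in ['cap_bar','cap','cap_lugs']:
    for r in mark_of('wrist',th): p=w('wrist',r['at'],M); print(th,round(r['conf'],2),p,pix('wrist',p,M).round(),'tool',Rt.T@(p-o['tool_pos']))
print(o['tool_pos'],Rt)
E
```

```text
cap_bar 0.96 [0.5627 0.1718 0.0444] [315. 289.] tool [ 0.0947 -0.0016  0.027 ]
cap_bar 0.82 [0.564  0.351  0.0399] [594. 181.] tool [ 0.0997  0.1647 -0.0398]
cap 0.61 [0.5613 0.1676 0.0042] [309. 268.] tool [ 0.1348 -0.0064  0.0267]
cap 0.55 [0.5619 0.3517 0.0023] [558. 171.] tool [ 0.1372  0.1642 -0.0425]
cap_lugs 0.89 [0.5589 0.1712 0.0069] [312. 264.] tool [ 0.1321 -0.0039  0.0232]
cap_lugs 0.66 [0.562  0.3505 0.0066] [560. 172.] tool [ 0.1329  0.1632 -0.0419]
[0.5369 0.1833 0.1387] [[ 0.0157  0.379   0.9253]
 [ 0.0025  0.9254 -0.379 ]
 [-0.9999  0.0083  0.0136]]
```

View pics/w2.png

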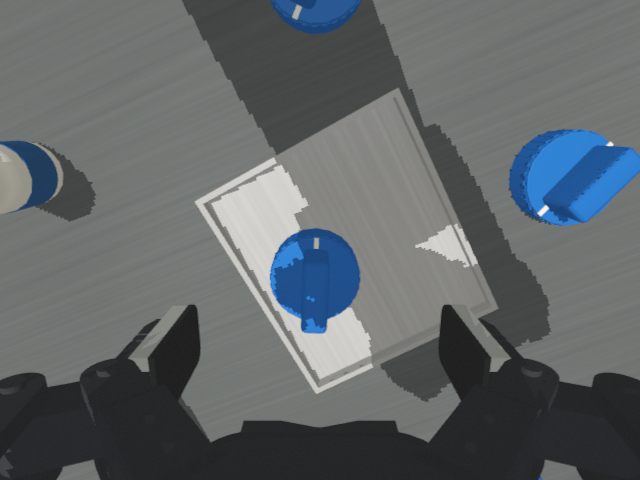

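The close view shows the bar upright in the picture at column 315 (far mark at 316,242, near end at 313,330), so the jaws are square to it. The shift still needed is y -2 mm, z +26 mm, down about 105 mm.

Call:
{"name": "arm_command", "arguments": {"plan": [[[0.01,-0.001,0.013,0,0.78,-0.48,0.06],[0.02,-0.001,0.013,0,0,0,0.06],[0.03,0,0,0,0,0,0.05],[0.025,0,0,0,0,0,0.05],[0.012,0,0,0,0,0,0.05],[0,0,0,0,0,0,0.05],[0,0,0,0,0,0,0.05]]]}}

```text
t: 3.83
tool_pos: [0.5782, 0.1739, 0.0615]
tool_rot: [0.314, 1.514, -0.293]
contact_force: [-1.1, 0.2, -0.3]
opening: 0.0501
```

```bash
python3 - <<'E'
from h import *
o=ctrl.get_obs();Rt=R.from_rotvec(o['tool_rot']).as_matrix()
print(o['tool_pos'],Rt.round(4),Rt.T@(np.array([.562,.1718,.0335])-o['tool_pos']))
E
```

```text
[0.57820894 0.17388326 0.06154161] [[ 0.037   0.3785  0.9248]
 [ 0.0064  0.9254 -0.379 ]
 [-0.9993  0.0199  0.0319]] [ 0.02740807 -0.0086226  -0.01509471]
```

Call:
{"name": "arm_command", "arguments": {"plan": [[[0,-0.0086,-0.015,0,1.83,-1.14,0.05],[0,0,0,0,0,0,0.05]]]}}

```text
t: 4.0
tool_pos: [0.5628, 0.1721, 0.0647]
tool_rot: [0.306, 1.546, -0.303]
contact_force: [0.0, -0.1, -0.5]
opening: 0.0501
```

```bash
cat > s.py <<'E'
from h import *
import sys
np.set_printoptions(precision=4,suppress=True)
o=ctrl.get_obs();Rt=R.from_rotvec(o['tool_rot']).as_matrix()
t=np.array([float(a) for a in sys.argv[1:4]])
d=Rt.T@[0,0,-1]; y=Rt[:,1]; 
print('pos',o['tool_pos'],'shift',Rt.T@(t-o['tool_pos']),'tilt fix deg y,z',np.degrees([-d[2],d[1]]),'bar yaw',np.degrees(np.arctan2(Rt[1,2],Rt[0,2])),'q',o['q'],'F',o['contact_force'],'M',o['wrist_torque'],'op',o['opening'],'t',o['t'],'dq',abs(np.array(o['dq'])).max())
E
python3 s.py .562 .1718 .0335
```

```text
pos [0.5628 0.1721 0.0647] shift [ 0.0312 -0.0006 -0.0008] tilt fix deg y,z [ 0.1823 -0.1199] bar yaw -22.254019124195466 q [ 0.1703  0.1245  1.8297  0.0001  1.1837 -1.0122] F [ 0.0372 -0.1051 -0.5064] M [-0.0006  0.0375  0.0285] op 0.0500587050225889 t 4.0 dq 0.0586468368883798
```

Call:
{"name": "arm_command", "arguments": {"plan": [[[0.012,0,0,0,0.2,-0.1,0.05],[0.012,0,0,0,0.2,-0.1,0.05]]]}}

```text
t: 4.17
tool_pos: [0.5681, 0.1732, 0.0465]
tool_rot: [0.307, 1.54, -0.301]
contact_force: [0.7, 0.0, -0.3]
opening: 0.0498
```

```bash
python3 s.py .562 .1718 .0335
```

```text
pos [0.5681 0.1732 0.0465] shift [ 0.0129 -0.0037 -0.0052] tilt fix deg y,z [ 0.4455 -0.3357] bar yaw -22.229193341985003 q [ 0.1703  0.1572  1.828   0.0009  1.1467 -1.0129] F [ 0.7048  0.045  -0.3403] M [-0.0244 -0.0415  0.0074] op 0.04983649706137992 t 4.1667 dq 0.22460249406041444
```

Call:
{"name": "arm_command", "arguments": {"plan": [[[0.009,-0.002,-0.004,0,0.4,-0.3,0.05],[0.002,-0.001,-0.001,0,0.1,-0.1,0.05],[0,0,0,0,0,0,0.05]]]}}

```text
t: 4.42
tool_pos: [0.5617, 0.1723, 0.0321]
tool_rot: [0.303, 1.553, -0.306]
contact_force: [-0.2, 0.1, 0.9]
opening: 0.0502
```

```bash
python3 s.py .562 .1718 .0335
```

```text
pos [0.5617 0.1723 0.0321] shift [-0.0014 -0.0003  0.0005] tilt fix deg y,z [-0.1768  0.1461] bar yaw -22.22864613080343 q [ 0.1712  0.172   1.8391 -0.0006  1.1344 -1.0114] F [-0.154   0.1047  0.8802] M [-0.0006 -0.0334  0.0377] op 0.050192060111349496 t 4.4167 dq 0.019114222097064745
```

Call:
{"name": "arm_command", "arguments": {"plan": [[[-0.0015,0,0,0,-0.15,0.1,0.03],[0,0,0,0,0,0,0.012],[0,0,0,0,0,0,0.008],[0,0,0,0,0,0,0.008],[0,0,0,0,0,0,0.008],[0,0,0,0,0,0,0.008],[0,0,0,0,0,0,0.008],[0,0,0,0,0,0,0.008]]], "squeeze": 60}}

```text
t: 5.08
tool_pos: [0.5614, 0.1721, 0.0332]
tool_rot: [0.304, 1.55, -0.305]
contact_force: [0.4, 0.7, -1.5]
opening: 0.015
```

```bash
python3 s.py .562 .1718 .0335
```

```text
pos [0.5614 0.1721 0.0332] shift [-0.0003 -0.0001  0.0007] tilt fix deg y,z [-0.053   0.0648] bar yaw -22.233909575397117 q [ 0.1711  0.1682  1.8413 -0.0005  1.1335 -1.0115] F [ 0.3538  0.6997 -1.4634] M [ 0.0084 -0.0296  0.0184] op 0.015037551560565968 t 5.0833 dq 0.002023633511461895
```

Call:
{"name": "arm_command", "arguments": {"plan": [[[-0.01,0,0,0,0,0,0.008],[-0.03,0,0,0,0,0,0.008],[-0.04,0,0,0,0,0,0.008],[-0.04,0,0,0,0,0,0.008],[-0.04,0,0,0,0,0,0.008],[-0.04,0,0,0,0,0,0.008],[-0.03,0,0,0,0,0,0.008],[0,-0.015,0.008,0,0,0,0.008]]]}}

```text
t: 5.75
tool_pos: [0.5598, 0.1564, 0.274]
tool_rot: [0.3, 1.559, -0.305]
contact_force: [1.0, -0.1, -0.2]
opening: 0.0146
```

```bash
python3 s.py .609 -.236 .26
```

```text
pos [0.5598 0.1564 0.274 ] shift [ 0.014  -0.3451  0.1932] tilt fix deg y,z [-0.4986  0.2765] bar yaw -22.072835204783242 q [ 0.1444 -0.0663  1.6605  0.0002  1.5573 -1.0412] F [ 0.9796 -0.0553 -0.2489] M [-0.0148 -0.0159 -0.0252] op 0.014577600391031013 t 5.75 dq 0.38318436207774054
```

Call:
{"name": "arm_command", "arguments": {"plan": [[[0,-0.025,0.014,0,-0.4,0.2,0.008],[0,-0.032,0.018,0,0,0,0.008],[0,-0.032,0.018,0,0,0,0.008],[0,-0.032,0.018,0,0,0,0.008],[0,-0.032,0.018,0,0,0,0.008],[0,-0.032,0.018,0,0,0,0.008],[0,-0.032,0.018,0,0,0,0.008],[0,-0.032,0.018,0,0,0,0.008],[0,-0.032,0.018,0,0,0,0.008],[0,-0.03,0.016,0,0,0,0.008],[0,-0.02,0.01,0,0,0,0.008],[0,0,0,0,0,0,0.008],[0,0,0,0,0,0,0.008]]]}}

```text
t: 6.83
tool_pos: [0.6085, -0.2379, 0.2938]
tool_rot: [0.3, 1.529, -0.299]
contact_force: [0.5, -0.3, -1.1]
opening: 0.0151
```

```bash
python3 s.py .609 -.236 .26; python3 - <<'E'
from h import *
np.set_printoptions(precision=4,suppress=True)
M=T('wrist'); im=get_image('wrist')
for th in ['jar_mouth','collar_mid','jar','cap_bar','cap']:
    for r in mark_of('wrist',th): p=w('wrist',r['at'],M); print(th,round(r['conf'],2),p,pix('wrist',p,M).round())
cv2.imwrite('pics/w3.png',im[:,:,::-1]); np.save('w3M.npy',M)
E
```

```text
pos [ 0.6085 -0.2379  0.2938] shift [ 0.0338  0.0018 -0.0009] tilt fix deg y,z [ 1.1792 -0.2967] bar yaw -21.9377044601725 q [-0.4897  0.0764  1.4849  0.0073  1.5604 -1.6777] F [ 0.4963 -0.2575 -1.0711] M [-0.0012  0.0151  0.0311] op 0.01513170470246823 t 6.8333 dq 0.03681502533420663
jar_mouth 0.66 [ 0.5313 -0.1977  0.1253] [328. 100.]
collar_mid 0.83 [ 0.5291 -0.1951  0.1157] [330.  97.]
collar_mid 0.58 [ 0.728  -0.0836  0.0005] [484. 239.]
jar 0.86 [ 0.529  -0.1931 -0.0012] [328. 104.]
cap_bar 0.86 [ 0.608  -0.2359  0.308 ] [321. 330.]
cap 0.6 [ 0.6072 -0.2435  0.2667] [304. 289.]
```

View pics/w3.png

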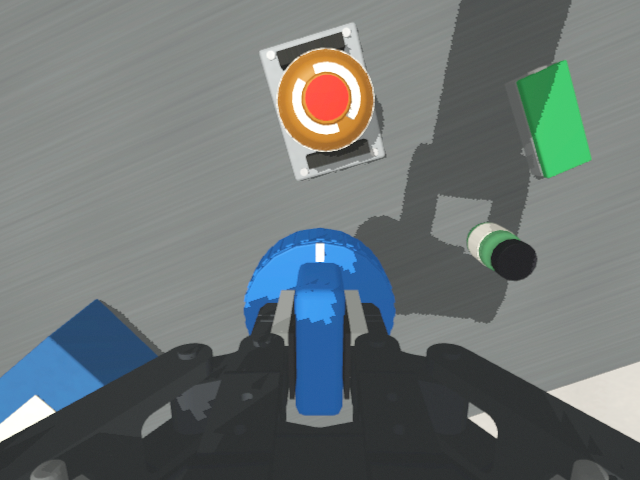

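The wrist view shows the collar around (326,98) with gaps at upper left (about 305,72) and lower right (about 350,125). The cap is held straight. I'll rectify the ring to get its centre and the gap angle.

```bash
python3 - <<'E'
from h import *
np.set_printoptions(precision=4,suppress=True)
M=np.load('w3M.npy'); im=cv2.imread('pics/w3.png')[:,:,::-1].astype(int)
# red seal disc centre at z=.131 ; white collar pixels at z=.118
sub=np.zeros((480,640),bool); sub[50:150,275:378]=1
r,g,b=im[...,0],im[...,1],im[...,2]
red=sub&(r>150)&(g<90); wh=sub&(r>190)&(g>190)&(b>180)
ctr=cv2.minEnclosingCircle(np.argwhere(red)[:,::-1].astype(np.float32)); print(ctr,ray('wrist',ctr[0],.131,M))
v=np.argwhere(red).mean(0)[::-1];print(v,ray('wrist',v,.131,M))
amb=sub&(r>g+35)&(b<90)|red|wh
P=np.array([ray('wrist',p[::-1],.118,M)[:2] for p in np.argwhere(wh)])
# fit centre with radii: points between 19 and 25 mm
from scipy.optimize import minimize
def cost(c):
    d=np.hypot(*(P-c).T); return (np.clip(.019-d,0,1)**2+np.clip(d-.025,0,1)**2).sum()*1e6
s=minimize(cost,[.528,-.197],method='Nelder-Mead'); print(s.x,s.fun,len(P))
d=P-s.x; rr=np.hypot(*d.T); a=np.degrees(np.arctan2(d[:,1],d[:,0]))
k=(rr>.0195)&(rr<.0245); h,_=np.histogram(a[k]%360,bins=np.arange(0,361,6)); print(h)
print('rad',np.percentile(rr,[1,50,99]))
E
```

```text
((325.53228759765625, 96.92761993408203), 22.378225326538086) [ 0.5286 -0.1988  0.131 ]
[326.4137  97.108 ] [ 0.529  -0.1983  0.131 ]
[ 0.5286 -0.203 ] 146462.51575698744 2264
[21 21  9  0  0  0  3  9  8  7  6  4  4  8  5  6  7  8  9 11 12 14 16 19
 21 22 25 23 10  0  0  0  0  2 14 11 10  9  8  8  6  6  4  5  4  4  4  5
  5  7  8 10  9 12 14 13 19 19 21 21]
rad [0.0148 0.0258 0.0528]
```

```bash
python3 - <<'E'
from h import *
np.set_printoptions(precision=4,suppress=True)
M=np.load('w3M.npy'); im=cv2.imread('pics/w3.png')[:,:,::-1].astype(int)
r,g,b=im.transpose(2,0,1)
wh=(r>190)&(g>190)&(b>180)
ij=np.argwhere(wh[40:160,270:385])+[40,270]
P=np.array([ray('wrist',p[::-1],.118,M)[:2] for p in ij])
c=np.array([.529,-.1985])
for _ in range(15):
    d=P-c; Q=P[np.hypot(*d.T)<.0285]
    A=cv2.minEnclosingCircle((Q*1e3).astype(np.float32)); c=np.array(A[0])/1e3
print(A,len(Q))
d=Q-c; a=np.degrees(np.arctan2(d[:,1],d[:,0]))
h,_=np.histogram(a%360,bins=np.arange(0,361,4)); print(h)
# best gap pair middle
best=max(((np.sum(abs(((a-m+90)%180)-90)>16)-4*np.sum(abs(((a-m+90)%180)-90)<15)),m) for m in np.arange(-90,90,.5)); print(best)
E
```

```text
Traceback (most recent call last):
  File "h.py", line 17, in ray
    c=calibration(cam); M=T(cam) if M is None else M
ValueError: time passes only in moves, steps and waits
```

```bash
cat > g.py <<'E'
from h import *
np.set_printoptions(precision=4,suppress=True)
M=np.load('w3M.npy'); im=cv2.imread('pics/w3.png')[:,:,::-1].astype(int)
f,cx,cy=403.4475590841137,319.0360191232279,243.29146181049614
r,g,b=im.transpose(2,0,1)
wh=(r>190)&(g>190)&(b>180)
ij=np.argwhere(wh[40:160,270:385])+[40,270]
D=np.c_[(ij[:,1]-cx)/f,(ij[:,0]-cy)/f,np.ones(len(ij))]@M[:3,:3].T
P=M[:2,3]+D[:,:2]*((.118-M[2,3])/D[:,2])[:,None]
c=np.array([.529,-.1985])
for _ in range(15):
    d=P-c; Q=P[np.hypot(*d.T)<.0285]
    A=cv2.minEnclosingCircle((Q*1e3).astype(np.float32)); c=np.array(A[0])/1e3
print(A,len(Q))
d=Q-c; a=np.degrees(np.arctan2(d[:,1],d[:,0]))
print(np.histogram(a%360,bins=np.arange(0,361,4))[0])
e=lambda m:abs(((a-m+90)%180)-90)
print(max((np.sum(e(m)>16)-4*np.sum(e(m)<15),m) for m in np.arange(-90,90,.5)))
E
python3 g.py
```

```text
((529.0694580078125, -198.40652465820312), 25.419719696044922) 1471
[11  0  0  0  0  0  0  2 16 18 19 18 19 20 19 20 18 18 22 20 21 18 21 20
 20 21 20 17 23 22 20 20 20 21 18 20 21 21 18 22 23 20 21 20 21 13  0  0
  0  0  0  0  2 19 21 21 20 19 21 22 22 20 18 20 20 19 20 20 17 19 20 18
 18 21 19 19 18 20 18 18 19 18 18 16 18 20 19 18 17 17]
(np.int64(1415), np.float64(17.5))
```

Call:
{"name": "arm_command", "arguments": {"plan": [[[0.005,0,0,-6.4,0.6,-0.2,0.008],[0.005,0,0,-6.4,0.5,0,0.008],[0.005,0,0,-6.4,0,0,0.008],[0.005,0,0,-6.4,0,0,0.008],[0.005,0,0,-6.4,0,0,0.008],[0.005,0,0,-6.4,0,0,0.008],[0,0,0,0,0,0,0.008],[0,0,0,0,0,0,0.008]]]}}

```text
t: 7.8
tool_pos: [0.6102, -0.2269, 0.2642]
tool_rot: [-0.262, 1.553, 0.259]
contact_force: [0.8, -0.4, -0.3]
opening: 0.0147
```

```bash
python3 s.py .5258 -.2006 .21; python3 - <<'E'
from h import *
im=get_image('wrist'); save(im[200:480,200:440],'w4.png')
m=cut_out('wrist','cap'); print([ (x['conf'],np.argwhere(x['mask']).min(0),np.argwhere(x['mask']).max(0)) for x in m])
E
```

```text
pos [ 0.6102 -0.2269  0.2642] shift [ 0.054   0.0525 -0.0713] tilt fix deg y,z [0.1154 0.1127] bar yaw 19.045128767199923 q [-0.4702  0.0944  1.5144  0.0001  1.53   -2.3734] F [ 0.8449 -0.4094 -0.3271] M [ 0.0152  0.0308 -0.0332] op 0.014683436501612471 t 7.8 dq 0.01727941956527234
[(0.66, array([228, 244]), array([416, 395]))]
```

View pics/w4.png

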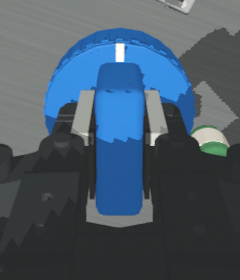

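The crop confirms the cap spans columns 244–395 with its top edge at row 228 (mark at column 320). So its axis is centred in y and about 2.7 mm along tool +z from the TCP. I'll go above the jar.

Call:
{"name": "arm_command", "arguments": {"plan": [[[0.01,0.017,-0.023,1.2,0,0,0.008],[0.015,0.017,-0.023,1.2,0,0,0.008],[0.015,0.015,-0.02,0,0,0,0.008],[0.01,0.003,-0.004,0,0,0,0.008],[0.01,0,0,0,0,0,0.008],[0,0,0,0,0,0,0.008]]]}}

```text
t: 8.4
tool_pos: [0.5276, -0.1984, 0.2044]
tool_rot: [-0.224, 1.551, 0.215]
contact_force: [0.2, 0.4, -0.5]
opening: 0.0153
```

```bash
python3 s.py .5268 -.2004 .165
```

```text
pos [ 0.5276 -0.1984  0.2044] shift [ 0.0394 -0.0015 -0.0016] tilt fix deg y,z [0.4328 0.4116] bar yaw 16.052494031015673 q [-0.4917 -0.0821  1.7916  0.0001  1.4217 -2.3426] F [ 0.2133  0.4456 -0.4632] M [0.0273 0.0471 0.0196] op 0.015281236756196165 t 8.4 dq 0.02115762357580644
```

Call:
{"name": "arm_command", "arguments": {"plan": [[[0.01,-0.001,-0.003,-0.2,0.4,0.4,0.008],[0.01,-0.001,-0.003,-0.2,0.3,0.3,0.008],[0.01,-0.001,-0.002,0,0.2,0.2,0.008],[0,0,0,0,0,0,0.008],[0,0,0,0,0,0,0.008]]]}}

```text
t: 8.82
tool_pos: [0.5241, -0.2061, 0.1736]
tool_rot: [-0.22, 1.567, 0.23]
contact_force: [0.5, -0.6, -0.4]
opening: 0.0152
```

```bash
python3 s.py .5268 -.2004 .155
```

```text
pos [ 0.5241 -0.2061  0.1736] shift [0.0186 0.0045 0.0044] tilt fix deg y,z [-0.3767 -0.398 ] bar yaw 16.4174908951804 q [-0.5069 -0.0454  1.8092  0.0002  1.3874 -2.3643] F [ 0.5177 -0.5867 -0.4006] M [ 0.0247 -0.0459  0.0269] op 0.015234965546253297 t 8.8167 dq 0.030323756044851335
```

Call:
{"name": "arm_command", "arguments": {"plan": [[[0.006,0.0045,0.0044,0,-0.3,-0.3,0.008],[0.006,0,0,0,0,0,0.008],[0,0,0,0,0,0,0.008],[0,0,0,0,0,0,0.008]]]}}

```text
t: 9.15
tool_pos: [0.5282, -0.2003, 0.1607]
tool_rot: [-0.224, 1.559, 0.225]
contact_force: [-0.1, -0.1, -0.1]
opening: 0.0152
```

```bash
python3 s.py .5268 -.2004 .147
```

```text
pos [ 0.5282 -0.2003  0.1607] shift [ 0.0137  0.0003 -0.0014] tilt fix deg y,z [-0.0035 -0.0506] bar yaw 16.399771023628237 q [-0.4945 -0.0355  1.8218  0.0006  1.3559 -2.3516] F [-0.0843 -0.0925 -0.0508] M [-0.0381  0.0172  0.0558] op 0.015187819730414196 t 9.15 dq 0.008541731401732124
```

Call:
{"name": "arm_command", "arguments": {"plan": [[[0.005,0,-0.002,0,0,0,0.008],[0.005,0,-0.001,0,0,0,0.008],[0.002,0,0,0,0,0,0.008],[0,0,0,0,0,0,0.008]]]}}

```text
t: 9.48
tool_pos: [0.5254, -0.2011, 0.1483]
tool_rot: [-0.225, 1.558, 0.225]
contact_force: [0.6, 0.5, -0.5]
opening: 0.015
```

```bash
python3 s.py .5268 -.2004 .1405;  python3 - <<'E'
from h import *
im=get_image('scene'); a=cv2.resize(im[260:420,90:250],(640,640)[:2],interpolation=cv2.INTER_CUBIC)[:600]
save(a,'s2.png')
E
```

```text
pos [ 0.5254 -0.2011  0.1483] shift [0.0078 0.0003 0.0016] tilt fix deg y,z [0.0471 0.0083] bar yaw 16.425265659650965 q [-0.4982 -0.0301  1.8383  0.0005  1.3327 -2.3557] F [ 0.6143  0.4959 -0.5217] M [0.0028 0.0069 0.0062] op 0.015021496936396102 t 9.4833 dq 0.004596154230481186
```

View pics/s2.png

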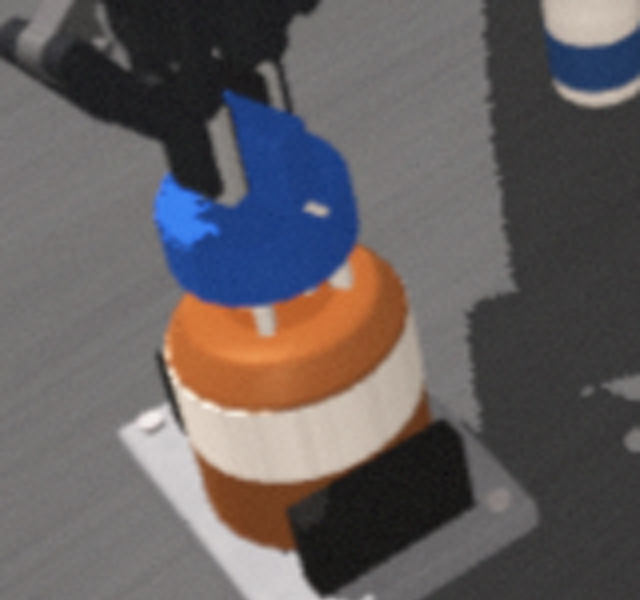

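The scene crop shows the cap level and centred over the neck, with two white tabs of the jar visible below it. I'll lower it gently and feel for contact.

Call:
{"name": "arm_command", "arguments": {"plan": [[[0.002,0,0.0016,0,0,0,0.008],[0.0025,0,0,0,0,0,0.008],[0,0,0,0,0,0,0.008]]]}}

```text
t: 9.78
tool_pos: [0.5273, -0.2009, 0.144]
tool_rot: [-0.225, 1.557, 0.224]
contact_force: [0.2, 0.3, -1.6]
opening: 0.0152
```

```bash
python3 s.py .5268 -.2004 .1405
```

```text
pos [ 0.5273 -0.2009  0.144 ] shift [ 0.0035  0.0006 -0.0004] tilt fix deg y,z [0.0902 0.0493] bar yaw 16.41307455100226 q [-0.4961 -0.0224  1.8383  0.0005  1.324  -2.3535] F [ 0.1625  0.3015 -1.5541] M [-0.0118  0.0715  0.0128] op 0.01518676300847905 t 9.7833 dq 0.007019792016691019
```

Call:
{"name": "arm_command", "arguments": {"plan": [[[0.001,0,0,0,0,0,0.008],[0.0015,0,0,0,0,0,0.008],[0,0,0,0,0,0,0.008]]]}}

```text
t: 10.03
tool_pos: [0.5275, -0.201, 0.1414]
tool_rot: [-0.225, 1.557, 0.224]
contact_force: [0.5, -0.2, -1.2]
opening: 0.0148
```

```bash
python3 s.py .5268 -.2004 .1405
```

```text
pos [ 0.5275 -0.201   0.1414] shift [ 0.0009  0.0008 -0.0006] tilt fix deg y,z [0.1032 0.063 ] bar yaw 16.413988167485794 q [-0.496  -0.0195  1.84    0.0005  1.319  -2.3534] F [ 0.4974 -0.1809 -1.1714] M [-0.0125 -0.0008  0.0176] op 0.014787341968676744 t 10.0333 dq 0.004290739097453707
```

Call:
{"name": "arm_command", "arguments": {"plan": [[[0.001,0.0003,-0.0003,0,0,0,0.008],[0.001,0,0,0,0.1,0,0.008],[0.001,0,0,0,0,0,0.008]]]}}

```text
t: 10.28
tool_pos: [0.5276, -0.2009, 0.14]
tool_rot: [-0.226, 1.558, 0.224]
contact_force: [-1.9, 0.1, 4.0]
opening: 0.0152
```

```bash
python3 s.py .5268 -.2004 .1342
```

```text
pos [ 0.5276 -0.2009  0.14  ] shift [ 0.0058  0.0008 -0.0006] tilt fix deg y,z [0.0314 0.0985] bar yaw 16.419020725436226 q [-0.4953 -0.0175  1.8405 -0.0009  1.317  -2.3525] F [-1.9005  0.1471  4.0283] M [ 0.2567  0.5059 -0.026 ] op 0.015233273520215163 t 10.2833 dq 0.008628417625971014
```

Contact force came at z≈0.140 with about 4 N, just where the seal is expected, and past the collar height. The lugs are in the gaps, so I'll press on.

Call:
{"name": "arm_command", "arguments": {"plan": [[[0.0015,0,0,0,0,0.1,0.008],[0.0015,0,0,0,0,0,0.008],[0.0015,0,0,0,0,0,0.008],[0.0015,0,0,0,0,0,0.008]]]}}

```text
t: 10.62
tool_pos: [0.5281, -0.2013, 0.1369]
tool_rot: [-0.226, 1.558, 0.225]
contact_force: [-3.4, 1.5, 6.7]
opening: 0.015
```

```bash
python3 s.py .5268 -.2004 .1342
```

```text
pos [ 0.5281 -0.2013  0.1369] shift [ 0.0027  0.0012 -0.001 ] tilt fix deg y,z [0.0571 0.0491] bar yaw 16.43320149684797 q [-0.4958 -0.0129  1.8413  0.0001  1.3119 -2.3535] F [-3.3548  1.5029  6.6723] M [ 0.3221  0.7602 -0.043 ] op 0.015033625699710063 t 10.6167 dq 0.014195540347694708
```

Call:
{"name": "arm_command", "arguments": {"plan": [[[0.0015,0.0007,-0.0008,0,0,0,0.008],[0.002,0.0004,-0.0004,0,0,0,0.008],[0.002,0,0,0,0,0,0.008],[0.001,0,0,0,0,0,0.008]]]}}

```text
t: 10.95
tool_pos: [0.5281, -0.2013, 0.1353]
tool_rot: [-0.227, 1.555, 0.223]
contact_force: [-4.7, 1.6, 8.6]
opening: 0.0146
```

```bash
python3 s.py .5268 -.2004 .1337
```

```text
pos [ 0.5281 -0.2013  0.1353] shift [ 0.0016  0.0012 -0.001 ] tilt fix deg y,z [0.195  0.1816] bar yaw 16.444031785332097 q [-0.4959 -0.0133  1.8447  0.0002  1.3056 -2.3537] F [-4.6565  1.5751  8.5872] M [0.4396 0.8669 0.0107] op 0.014648234890281303 t 10.95 dq 0.007744944233789618
```

Call:
{"name": "arm_command", "arguments": {"plan": [[[0.0025,0.0015,-0.002,0,0.1,0.1,0.008],[0.0025,0.0015,-0.002,0,0.1,0.1,0.008],[0.0025,0.001,-0.0015,0,0,0,0.008]]]}}

```text
t: 11.2
tool_pos: [0.5278, -0.2012, 0.1349]
tool_rot: [-0.231, 1.544, 0.218]
contact_force: [-1.8, 2.0, 9.2]
opening: 0.0149
```

```bash
python3 s.py .5268 -.2004 .1337
```

```text
pos [ 0.5278 -0.2012  0.1349] shift [ 0.0012  0.0011 -0.0008] tilt fix deg y,z [0.7961 0.5746] bar yaw 16.432252249131373 q [-0.4973 -0.0219  1.8538  0.0028  1.2927 -2.3556] F [-1.7667  1.9798  9.2083] M [ 0.4933  0.442  -0.0339] op 0.014862387443195329 t 11.2 dq 0.05937573476871782
```

Call:
{"name": "arm_command", "arguments": {"plan": [[[0.0025,0,0,0,0.8,0.6,0.008],[0.0025,0,0,0,0.3,0.2,0.008],[0.002,0,0,0,0,0,0.008]]]}}

```text
t: 11.45
tool_pos: [0.5284, -0.2014, 0.1336]
tool_rot: [-0.223, 1.565, 0.228]
contact_force: [-6.8, 3.4, 11.5]
opening: 0.0146
```

```bash
python3 s.py .5268 -.2004 .1337
```

```text
pos [ 0.5284 -0.2014  0.1336] shift [-0.0001  0.0014 -0.0012] tilt fix deg y,z [-0.3341 -0.2282] bar yaw 16.4530074301588 q [-0.4951 -0.0031  1.8375 -0.0013  1.3141 -2.3527] F [-6.7812  3.3815 11.4557] M [0.538  1.1806 0.0209] op 0.014649522428323057 t 11.45 dq 0.007445416032308142
```

Call:
{"name": "arm_command", "arguments": {"plan": [[[0.001,0.0005,-0.0005,4,-0.1,-0.1,0.008],[0.001,0.0005,-0.0005,5,0,0,0.008],[0.001,0,0,5,0,0,0.008]]]}}

```text
t: 11.7
tool_pos: [0.5277, -0.2013, 0.135]
tool_rot: [-0.028, 1.575, 0.027]
contact_force: [-5.6, 3.2, 7.6]
opening: 0.0152
```

```bash
python3 s.py .5268 -.2004 .1337
```

```text
pos [ 0.5277 -0.2013  0.135 ] shift [ 0.0013  0.0009 -0.0009] tilt fix deg y,z [-0.2428  0.024 ] bar yaw 2.0008169173792165 q [-0.4949 -0.0084  1.8402 -0.0026  1.3132 -2.1   ] F [-5.6246  3.17    7.6292] M [0.606  1.0251 0.1315] op 0.015177628465391092 t 11.7 dq 1.0792144095077902
```

Call:
{"name": "arm_command", "arguments": {"plan": [[[0.002,0.0005,-0.0005,5,0,0,0.008],[0.002,0.0005,-0.0005,5,0,0,0.008],[0.002,0,0,5,0,0,0.008],[0.001,0,0,3,0,0,0.008],[0.001,0,0,0,0,0,0.008]]]}}

```text
t: 12.12
tool_pos: [0.5276, -0.2003, 0.1344]
tool_rot: [0.232, 1.561, -0.234]
contact_force: [-4.1, 2.2, 7.2]
opening: 0.0147
```

```bash
python3 s.py .5268 -.2004 .1337
```

```text
pos [ 0.5276 -0.2003  0.1344] shift [ 0.0007 -0.0003 -0.0007] tilt fix deg y,z [-0.1655  0.1018] bar yaw -17.01040518998951 q [-0.4936 -0.0095  1.8425 -0.0024  1.3111 -1.7669] F [-4.0914  2.1624  7.2477] M [ 0.3249  0.6882 -0.0778] op 0.014697174475114023 t 12.1167 dq 0.010120901168683943
```

Call:
{"name": "arm_command", "arguments": {"plan": [[[0.0015,0,0,4,0,0,0.008],[0.0015,0,0,3,0,0,0.008],[0,0,0,0,0,0,0.008]]]}}

```text
t: 12.37
tool_pos: [0.5277, -0.2, 0.1351]
tool_rot: [0.332, 1.549, -0.334]
contact_force: [-4.2, 1.6, 6.7]
opening: 0.0152
```

```bash
python3 s.py .5268 -.2004 .1362; python3 - <<'E'
from h import *
im=get_image('wrist'); save(im[180:460,180:460],'w5.png')
E
```

```text
pos [ 0.5277 -0.2     0.1351] shift [-0.0011 -0.0008 -0.0006] tilt fix deg y,z [-0.1938  0.0932] bar yaw -24.31812878049424 q [-0.4932 -0.0098  1.8415 -0.0019  1.3132 -1.639 ] F [-4.214   1.6198  6.6719] M [ 0.3032  0.651  -0.0652] op 0.015186698034923651 t 12.3667 dq 0.03289154540175424
```

View pics/w5.png

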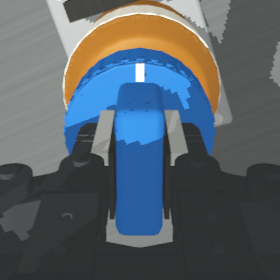

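The wrist crop shows the cap on the jar, square in the fingers. It has turned about 41° with no stop torque, so I'll let up gently.

Call:
{"name": "arm_command", "arguments": {"plan": [[[-0.001,0,0,0,0,0,0.008],[-0.001,0,0,0,0,0,0.008],[-0.001,0,0,0,0,0,0.008]]]}}

```text
t: 12.67
tool_pos: [0.5275, -0.1999, 0.1379]
tool_rot: [0.332, 1.549, -0.333]
contact_force: [2.0, -0.7, -5.9]
opening: 0.0151
```

```bash
python3 s.py .5268 -.2004 .1372
```

```text
pos [ 0.5275 -0.1999  0.1379] shift [ 0.0007 -0.0007 -0.0004] tilt fix deg y,z [-0.1942  0.0922] bar yaw -24.270980691742526 q [-0.4933 -0.0132  1.84   -0.0019  1.3181 -1.64  ] F [ 2.0211 -0.7158 -5.9447] M [-0.1902 -0.4197 -0.0078] op 0.01508883983467031 t 12.6667 dq 0.0048735347260016795
```

Lifting now pulls -6 N at z=0.138, so the cap is caught. I'll relax and release it.

Call:
{"name": "arm_command", "arguments": {"plan": [[[0.0006,0,0,0,0,0,0.008],[0,0,0,0,0,0,0.03],[0,0,0,0,0,0,0.04],[0,0,0,0,0,0,0.04],[0,0,0,0,0,0,0.04],[0,0,0,0,0,0,0.04],[-0.01,0,0,0,0,0,0.04],[-0.02,0,0,0,0,0,0.04],[-0.03,0,0,0,0,0,0.04],[-0.03,0,0,0,0,0,0.04],[-0.03,0,0.02,0,0,0,0.04],[-0.02,0,0.03,0,0,0,0.04],[0,0,0.03,0,0,0,0.04],[0,0,0,0,0,0,0.04]]]}}

```text
t: 13.83
tool_pos: [0.6016, -0.2327, 0.2834]
tool_rot: [0.333, 1.551, -0.332]
contact_force: [-1.0, 0.5, -0.4]
opening: 0.0399
```

```bash
python3 s.py .5268 -.2004 .1372; python3 - <<'E'
from h import *
np.set_printoptions(precision=4,suppress=True)
M=T('wrist'); im=get_image('wrist')
for th in ['cap','cap_bar','jar','pill_bottle','stain_bottle','slide_box']:
    for r in mark_of('wrist',th): print(th,round(r['conf'],2),w('wrist',r['at'],M))
sc=get_image('scene'); 
a=cv2.resize(sc[270:410,100:240],(400,400),interpolation=cv2.INTER_CUBIC)
save(np.hstack([cv2.resize(im,(400,300)).copy(),np.zeros((300,0,3),np.uint8)]) if 0 else np.hstack([np.vstack([cv2.resize(im,(400,300)),np.zeros((100,400,3),np.uint8)]),a]),'f.png')
E
```

```text
pos [ 0.6016 -0.2327  0.2834] shift [ 0.1467 -0.0011 -0.0806] tilt fix deg y,z [-0.3254  0.0608] bar yaw -24.26343181229025 q [-0.4838  0.0779  1.5002 -0.0014  1.5691 -1.6311] F [-0.9926  0.5349 -0.3761] M [0.0394 0.0046 0.0321] op 0.03989194699087472 t 13.8333 dq 0.0859036361364984
cap 0.66 [ 0.5281 -0.2026  0.1086]
cap_bar 0.76 [ 0.5308 -0.1997  0.1502]
pill_bottle 0.64 [ 0.5284 -0.2031  0.112 ]
stain_bottle 0.67 [ 0.7256 -0.0864 -0.001 ]
slide_box 0.64 [ 0.6311  0.0025 -0.0049]
```

View pics/f.png

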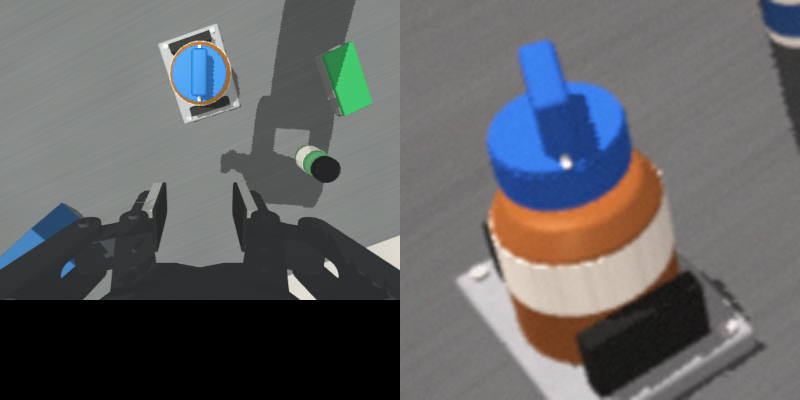

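The final views show the cap level and centred on the jar with the gripper clear. The network puts its lower edge at about 108.6 mm. Handing in.

```bash
python3 -c "
from station import finish_job; print(finish_job())"
```

```text
the job is handed in; nothing more can be done
None
```

The blue cap from the tray, the rightmost of the look-alikes, is on the jar and locked as far as my checks show. I handed the job in at about 14 s; it reported no verdict.

**What I did:** I found the collar gap at about 16.5° with the wrist camera and lowered the cap with its lugs in the gaps. I pressed the seal about 6 mm, with at most about 11.5 N down and 7 N sideways, then turned the cap about 41° clockwise without meeting the stop. I let up and released it.

**Last checks:**
- **Lock:** before I let go, an upward pull of about 6 N did not lift the cap.
- **Position:** afterwards the network put its lower edge at about 108.6 mm (109 mm expected when locked). The cap looked level in both views.
- **Centring:** the network's cap point was about 4 mm from my jar centre and its bar point about 2 mm. Each is only good to about 4 mm.
- **Other objects:** the stain bottle showed no clear movement. The slide box read about 8 mm off the first top view but within 4 mm of the first scene view, and nothing came near it.
- **Pill bottle:** I did not re-measure it; the final "pill_bottle" report lay on the jar and was false.
- **Seal:** I had no direct reading of its travel, only force and height.

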